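# Charge the ball mill and hold its cover down

### The job

Charge the ball mill: with the scoop, without fingering the balls, tip at least three of the grinding balls from the tray into the open chamber, then set the scoop back in the tray. Then turn the quarter-turn stud at the front of the mill until its wing lines up with the slot in the cover, swing the cover shut over it, and press the cover down flush against its sprung buffers. Finish holding it pressed down like that with the fingers: I will turn the stud to lock it. Leave the glass beaker where it stands.

Things in the scene. Friction and masses are not known exactly. Their poses are not given: they have to be found in the camera images.
- mill: benchtop ball mill, fixed to the bench: a low white housing about 204 x 160 mm, top face 70 mm above the bench, with a rubber-gasketed round grinding chamber open at the top. Origin under the middle on the bench; its x axis points from the front (control dial, stud) to the hinge at the back, y to its left, z up. The housing spans x -112 to +92 mm, y -80 to +80 mm
- chamber (a point): middle of the chamber, at mill x +5 mm, y 0, 50 mm above the bench; the chamber is 76 mm across and 40 mm deep (floor 30 mm above the bench); a gasket ring 79 to 95 mm across stands 4 mm above the housing top (its top 74 mm above the bench)
- stud_top (a point): top of the quarter-turn stud, on its turning axis, at mill x -70 mm, y 0, 102.5 mm above the bench. The stud is a steel wing 34 mm long, 9 mm wide and 17 mm tall (85 to 102 mm above the bench) on an 11 mm neck; pinch it across the 9 mm and turn it about the vertical. This entry's x axis lies along the wing
- stud (a joint): angle of the stud's wing about the vertical (rad), counter-clockwise from above positive: 0 = the wing lies along the mill's x axis, the way the slot in the cover lies; pi/2 = crosswise. It starts between 0.9 and 1.5, turns freely between -0.5 and 1.6, has no detent, and stays where it is left (friction 0.06 N m)
- cover (a joint): opening angle (rad) of the mill's cover: 0 = flush on the gasket (hard stop), about 1.8 = standing open, leaning back. Friction holds it open; tipped forward past about 1.2 it sinks shut by itself (damped). It then rests about 0.02 proud on two sprung buffers under its front corners; flush takes about 6 N pressed down at the front, 10 N in the middle. A crosswise stud stops it about 0.2 open
- cover_plate: the cover: aluminium plate 178 x 140 x 8 mm, round boss 88 mm wide, 3 mm high on its outer face, 73.5 mm from the hinge. Origin on the hinge axis (mill x +78.5 mm, 74 mm above the bench, along mill y), in the plane of the underside; -x runs along the plate to the free edge (-182 mm), z is the outer face's normal. Shut, the outer face is 82 mm above the bench
- slot (a point): centre of the slot through the cover, on the outer face, 148.5 mm from the hinge: 42 mm long (along the cover's x) and 17 mm wide; it drops over the stud's wing
- cover_edge (a point): middle of the cover's free edge, half way through its thickness
- tray: steel tray, fixed, 188 x 80 mm outside, walls and floor 3 mm, 28 mm high; its far end slopes up inside at 45 degrees from x +67 mm to the rim. Origin under its middle on the bench; x along its length, towards the end where the balls lie; the scoop stands at the other end
- scoop: steel scoop with a black handle, 120 g. Origin in the middle of the underside of its pan; x points to the open front lip, z up. Pan 58 x 54 mm, floor 2 mm thick, back wall 30 mm high at x -28 mm, side walls 24 mm high, dropping to 12 mm and ending 11 mm behind the lip. It stands flat in the tray, pan towards the balls, handle sticking out above the near end wall
- scoop_lip (a point): middle of the scoop's front lip, under its edge: x +29 mm
- scoop_grip (a point): where to take the handle: x -85 mm, z +57 mm in the scoop's frame. The handle is a bar 16 mm wide, 20 mm tall, x -130 to -50 mm, parallel to the pan's floor
- ball_0: white grinding ball, origin at its centre, 16 mm across, 13 g; six alike lie loose in the tray
- ball_1: another of the balls, origin at its centre
- ball_2: another of the balls, origin at its centre
- ball_3: another of the balls, origin at its centre
- ball_4: another of the balls, origin at its centre
- ball_5: another of the balls, origin at its centre
- beaker: glass beaker, 69 mm across, 79 mm tall, bystander; origin under its middle

How it is judged (in metres and radians):
On the way, in this order (a step that is already met when the one before it is completed fails the run):
1. at least three balls lie in the chamber ((distance between each of ball_0, ball_1, ball_2 and chamber below 0.037 m or distance between each of ball_3, ball_4, ball_5 and chamber below 0.037 m or ((distance between each of ball_0, ball_1 and chamber below 0.037 m or distance between each of ball_0, ball_2 and chamber below 0.037 m or distance between each of ball_1, ball_2 and chamber below 0.037 m) and distance between any of ball_3, ball_4, ball_5 and chamber below 0.037 m) or (distance between any of ball_0, ball_1, ball_2 and chamber below 0.037 m and (distance between each of ball_3, ball_4 and chamber below 0.037 m or distance between each of ball_3, ball_5 and chamber below 0.037 m or distance between each of ball_4, ball_5 and chamber below 0.037 m)))), for 0.2 s.
2. the stud's wing is lined up with the slot, with the cover still open (value of joint stud between -0.2 and 0.2 rad and value of joint cover above 0.25 rad), for 0.1 s.
At the end, for the whole second after the job is handed in: Three or more balls in the chamber; stud within 0.25 rad of the slot; cover down over it, within 0.008 rad (1 mm at the front) of flush, fingers pressing on it with over 3 N; scoop pan at rest in or on the tray, its origin within 100 mm along and 60 mm across of the tray's ((distance between each of ball_0, ball_1, ball_2 and chamber below 0.037 m or distance between each of ball_3, ball_4, ball_5 and chamber below 0.037 m or ((distance between each of ball_0, ball_1 and chamber below 0.037 m or distance between each of ball_0, ball_2 and chamber below 0.037 m or distance between each of ball_1, ball_2 and chamber below 0.037 m) and distance between any of ball_3, ball_4, ball_5 and chamber below 0.037 m) or (distance between any of ball_0, ball_1, ball_2 and chamber below 0.037 m and (distance between each of ball_3, ball_4 and chamber below 0.037 m or distance between each of ball_3, ball_5 and chamber below 0.037 m or distance between each of ball_4, ball_5 and chamber below 0.037 m))) and value of joint stud between -0.25 and 0.25 rad and value of joint cover below 0.008 rad and contact force between the fingers and cover_plate above 3 N and z of scoop in the frame of tray below 0.06 m and x of scoop in the frame of tray between -0.1 and 0.1 m and y of scoop in the frame of tray between -0.06 and 0.06 m and linear speed of scoop below 0.03 m/s); the arm keeps its last pose, push and grip.
It fails at once if a ball is touched with the fingers (contact force between the fingers and ball_0 above 0.5 N or contact force between the fingers and ball_1 above 0.5 N or contact force between the fingers and ball_2 above 0.5 N or contact force between the fingers and ball_3 above 0.5 N or contact force between the fingers and ball_4 above 0.5 N or contact force between the fingers and ball_5 above 0.5 N).
It fails at once if the beaker is shoved (distance of beaker from where it was at the start of the episode above 0.03 m).
It also fails if it takes over 72 s, if anything falls off the work surface, if the arm or the gripper's body presses on something with over 40 N, if the wrist force passes 120 N, or if a joint passes its speed limit or range.

### The arm

A 6-joint arm with a two-finger parallel gripper is mounted at the origin on a cart in front of the work surface, level with it; the furniture and walls round the work are solid. World frame = base frame: x ahead of the robot, y to its left, z up, the work surface at z = 0. Lengths are in mm, angles in rad, forces in N, time in s.
With the tool pointing down it reaches from about 275 to 750 mm from the base axis. Payload 10.2 kg.
Tool frame: the origin (TCP) lies midway between the tips of the shut fingers; the grasp point (between the pads) lies 19 mm behind it; z points along the fingers, y is the line along which they close (so a half turn about z gives the same grasp; the last joint's range is limited). The gripper opens to 85 mm and grips with 20 to 120 N. Pads are 22 mm wide; open, the fingers measure 114 mm over their backs; the gripper's body (76 mm by 85 mm) begins 54 mm behind the grasp point. The pads swing forward as they close: fully open they stand 13 mm farther back than shut.
Start: joints at [1.077, 0.313, 1.498, -0, 1.331, -0.223], TCP at [140.451, 505.87, 231.294] pointing down, gripper open.
Joint ranges: [-2.94, 2.94], [-0.97, 2.17], [0.19, 2.56], [-1.23, 4.37], [0.02, 3.11], [-2.88, 2.88]. Speed limits (rad/s): [2.39, 2.39, 3.01, 3.14, 3.14, 3.14].

### API

Orientations are given as a unit quaternion [w, x, y, z].
In Python, from rig import ctrl gives the robot as it stands.
- The arm moves only by the tool send_rows, never from a script. Its argument "targets" is a list of rows, each a list of 7 numbers: the closure, from -1 (fully open) to 1 (shut), so that 0 is half open, then the shift along the tool's x, y, z in m, then the turn, a rotation vector about the tool's x, y, z in rad. In form: [[claw, dx, dy, dz, ax, ay, az], ...]. A call has exactly 10 rows; each row shifts and turns the commanded pose from where the row before left it, along the tool's axes as they then stand; what a row does not reach is not made up. A row lasts 1/8 s, in which the tool goes at most 62.5 mm and 10.7 degrees, less where a joint would pass 70% of its speed; a pose out of reach is approached as far as the arm can. A call with a gripper value outside its range is refused whole. The fingers move at their own pace and stop on an object; "squeeze" is the grip in N (left out, the last holds). Time passes only in rows, so rows that do not move let the fingers close, or fill a call up. It gives the time, the measured TCP pose, the force, the opening and the grip force at its end, in the units of the state.
- ctrl.sense(): the state, without advancing time (a new reading comes with each control period).
- ctrl.capture(name): name is "side" or "top" or "wrist"; returns a dict with "img" (420x560x3 uint8, red, green, blue), "camera_matrix" (3x3 intrinsics, pixels), "R" (3x3) and "t" (3): a world point X has camera coordinates R X + t. Camera axes: x right, y down, z forward; pixel columns grow to the right and rows downward; lengths in mm; the calibration is good to about 2 mm. The wrist camera is an equidistant fisheye: a pixel r from the principal point sees the ray r / f radians off the axis. A picture is of the moment at which its call begins. There is no depth.
- ctrl.finish_job(): hands the job in; it is judged then, once.
Trained networks look in a picture, given as the dict that the camera call returned (one of the last four; its "shot" number tells which), for a name from the list of things; names that differ only in an ending like _2 or _b are one class to them, and where a whole thing is asked for, a point or a joint stands for the part that bears it (a point fixed in the world has none). Each returns a list of dicts, best first, with "score" (0 to 1); they miss things now and then, are a little off and sometimes report something else, mostly with a low value. They report only what shows in the picture. A call takes as long as a camera call.
- ctrl.boxes_of(query, picture): "extent" ([left, top, width, height] in pixels, round what is visible of it).
- ctrl.landmark_of(query, picture): "point" ([column, row] in pixels: a listed point, or the origin of a listed thing).
The state is a dict: "time_s": time; "joints": joint angles; "dq": joint speeds; "tau": joint torques, N m; "eef_pos": TCP position; "ee_rot": TCP orientation; "force": force on the tool from outside, world axes, zero at the start; "wrist_torque": the same for the moment, N m; "grip_width": opening from 0.0 (shut) to 1.0 (fully open); "grip_force": force on a finger pad.
Only numpy, scipy, OpenCV 4.12 (cv2) and the standard library are available. Lean on these libraries where they do the work, as an engineer would, in place of code of your own. Each camera call takes 0.05 s, during which the arm holds its last target. There are 200 camera calls.

## Working session

There is one attempt and no reset: what is moved stays moved. The work goes in short steps, Python scripts to look and compute and a tool call to move; the robot and the scene stay as the last step left them, time stands still between calls to the robot, and variables do not carry over. Pictures are saved under pics/ and viewed, at most 10 in all, crops included, and the job is handed in when it is done.

Besides the shell and the picture viewer there is one more tool, called in YAML: its name, and indented under it one key for each argument. send_rows: Moves the arm, as the interface text tells. Its arguments: {"type":"object","properties":{"targets":{"type":"array"},"squeeze":{"type":"number"}},"required":["targets"]}

```bash
ls; mkdir -p pics
cat > h.py <<'E'
import numpy as np, cv2
from rig import ctrl
from scipy.spatial.transform import Rotation as Ro
def ray(p,uv):
    K=np.array(p["camera_matrix"]);R=np.array(p["R"]);t=np.array(p["t"])
    d=R.T@np.linalg.solve(K,[uv[0],uv[1],1.]); return -R.T@t,d/np.linalg.norm(d)
def tri(rays):
    A=sum(np.eye(3)-np.outer(d,d) for c,d in rays);b=sum((np.eye(3)-np.outer(d,d))@c for c,d in rays)
    return np.linalg.solve(A,b)
def atz(r,z): c,d=r; return c+d*(z-c[2])/d[2]
def proj(p,X):
    K=np.array(p["camera_matrix"]);x=np.array(p["R"])@X+np.array(p["t"]);x=K@x;return x[:2]/x[2]
E
python3 - <<'E'
from h import *
np.set_printoptions(precision=1,suppress=True)
P={n:ctrl.capture(n) for n in("side","top")}
print(ctrl.sense())
for n in P:
    cv2.imwrite(f"pics/{n}0.png",P[n]["img"][:,:,::-1]); r=ray(P[n],(280,210)); print(n,r)
for q in ["mill","chamber","stud_top","slot","cover_edge","cover_plate","tray","scoop","scoop_lip","scoop_grip","ball_0","beaker"]:
    rs=[]
    for n in P:
        L=ctrl.landmark_of(q,P[n])[:7 if q=="ball_0" else 1]
        for l in L: print(q,n,np.array(l["point"]),round(l["score"],2),atz(ray(P[n],l["point"]),11 if "ball" in q else 0))
        if L: rs.append(ray(P[n],L[0]["point"]))
    if len(rs)==2: 
        X=tri(rs);print("   ",X,[np.linalg.norm(np.cross(d,X-c)) for c,d in rs])
E
```

```text
pics
{'time_s': 0.1, 'joints': array([ 1.1,  0.3,  1.5, -0. ,  1.3, -0.2]), 'dq': array([-0., -0., -0., -0.,  0.,  0.]), 'tau': array([  0. , -41.3, -26. ,  -0. ,   0. ,  -0. ]), 'eef_pos': array([140.3, 505.7, 230.8]), 'ee_rot': array([-0. ,  0.1,  1. , -0. ]), 'force': array([ 0.2, -0.1,  0. ]), 'wrist_torque': array([-0.,  0.,  0.]), 'grip_force': 0.0, 'grip_width': 1.0011234295099705}
side (array([331.3, 616.7, 827.1]), array([ 0.2, -0.4, -0.9]))
top (array([475. , 252.3, 920.9]), array([ 0.1,  0. , -1. ]))
mill side [306.2 192.6] 0.67 [515.3 150.1   0. ]
mill top [330.4 222. ] 0.96 [527.5 149.5   0. ]
    [522.8 146.5  -9.8] [np.float64(5.5914858937645775), np.float64(5.591485893764607)]
chamber side [302.9 176.2] 0.93 [539.9 115.2   0. ]
chamber top [329.4 222.4] 0.77 [526.6 151.6   0. ]
    [522.  159.3  72.5] [np.float64(0.49362836330372317), np.float64(0.4936283633035428)]
stud_top side [336.6 180. ] 0.68 [469.7  91.3   0. ]
stud_top top [334.  259.2] 0.4 [447.4 140.6   0. ]
    [451.8 153.1  98.3] [np.float64(1.5383443396004872), np.float64(1.5383443396004368)]
slot side [2
[... 1468 characters left out ...]
52 [588.3 388.5  11. ]
ball_0 side [239.6 272.6] 0.42 [550.7 377.2  11. ]
ball_0 side [244.  280.4] 0.4 [535.4 387.3  11. ]
ball_0 side [222.6 281.4] 0.4 [571.1 407.5  11. ]
ball_0 top [232.6 191.1] 0.54 [588.9 362.4  11. ]
ball_0 top [220.3 191.4] 0.43 [587.7 389.   11. ]
ball_0 top [209.9 195.2] 0.43 [578.9 411.2  11. ]
ball_0 top [236.  207.5] 0.37 [553.5 354.   11. ]
ball_0 top [225.4 208.2] 0.36 [551.5 376.8  11. ]
    [582.6 359.4  16.8] [np.float64(5.993846542250418), np.float64(5.993846542250312)]
beaker side [206.2 216.5] 0.94 [677.8 296.8   0. ]
beaker top [266.1 152.3] 0.91 [677.7 292.7   0. ]
    [680.2 293.4  -7.8] [np.float64(0.8676731233035838), np.float64(0.8676731233036057)]
```

View pics/top0.png

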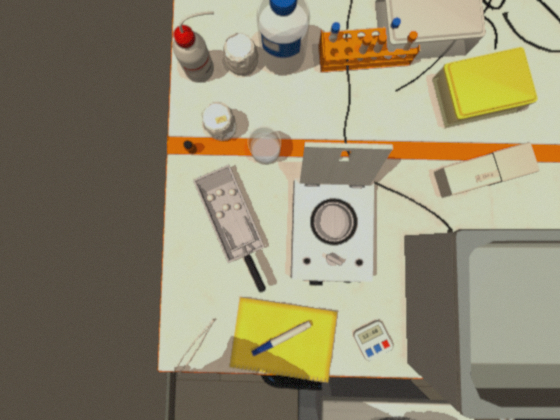

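View pics/side0.png

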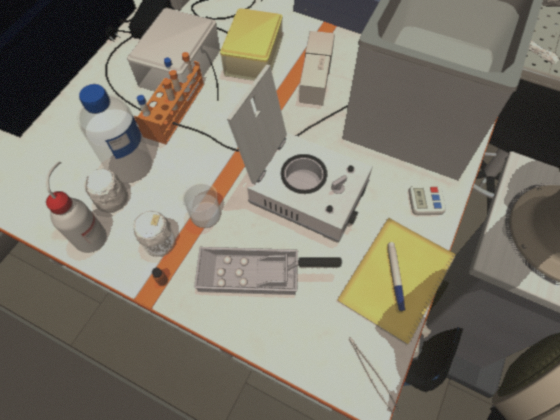

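The top view shows the tray at about (230,212), with its handle at (253,270), and the mill at (334,222) with the cover up behind it. The side view agrees: six balls around (235,270). I'll hover over the scoop grip and refine with the wrist camera.

```bash
cat >> h.py <<'E'
def wray(p,uv):
    K=np.array(p["camera_matrix"]);R=np.array(p["R"]);t=np.array(p["t"])
    v=np.array([(uv[0]-K[0,2])/K[0,0],(uv[1]-K[1,2])/K[1,1]]);r=np.linalg.norm(v)+1e-9
    d=R.T@np.array([*(v/r*np.sin(r)),np.cos(r)]); return -R.T@t,d
def wproj(p,X):
    K=np.array(p["camera_matrix"]);x=np.array(p["R"])@X+np.array(p["t"])
    a=np.arctan2(np.hypot(x[0],x[1]),x[2])/np.hypot(x[0],x[1]);return np.array([K[0,0]*x[0]*a+K[0,2],K[1,1]*x[1]*a+K[1,2]])
def cur():
    s=ctrl.sense();q=s["ee_rot"];return np.array(s["eef_pos"]),Ro.from_quat([q[1],q[2],q[3],q[0]])
def down(psi,pitch=0.):
    "tool down, tool x along heading psi (scoop x); pitch>0 tips lip down (about heading-left axis)"
    h=np.array([np.cos(psi),np.sin(psi),0]);l=np.array([-h[1],h[0],0])
    return Ro.from_rotvec(pitch*l)*Ro.from_matrix(np.c_[h,-l,[0,0,-1]])
def plan(wps,start=None):
    "wps: (claw,pos,R,n)"
    p,R=start or cur();rows=[]
    for c,p1,R1,n in wps:
        p1=np.array(p1,float);p0,R0=p,R
        rv=(R0.inv()*R1).as_rotvec()/n
        for k in range(n):
            d=R.inv().apply(p0+(p1-p0)*(k+1)/n-p)/1000
            row=[c]+[round(x,4) for x in d]+[round(x,3) for x in rv]
            rows.append(row)
            p=p+R.apply(np.array(row[1:4])*1000);R=R*Ro.from_rotvec(row[4:])
    while len(rows)%10: rows.append([rows[-1][0]]+[0]*6)
    for i in range(0,len(rows),10): print("["+",".join("["+",".join(f"{x:g}" for x in r)+"]" for r in rows[i:i+10])+"]")
    print("end",p.round(1),"maxstep")
    return p,R
E
python3 - <<'E'
from h import *
p,R=cur();print(p,R.as_matrix().round(2))
psi=np.arctan2(41,74)
for a in(psi,psi+np.pi): print(np.degrees((R.inv()*down(a)).as_rotvec()))
a=psi if abs((R.inv()*down(psi)).magnitude())<1.6 else psi+np.pi
plan([(-1,[395,300,230],down(a),10)])
E
```

```text
[140.46266293 505.88036155 231.29401276] [[-0.96  0.27  0.  ]
 [ 0.27  0.96  0.  ]
 [-0.    0.   -1.  ]]
[ 1.16562468e-03 -1.54623074e-03  1.35497229e+02]
[ 1.24125220e-03  9.35716881e-04 -4.45027714e+01]
[[-1,-0.03,-0.013,0.0001,0,0,-0.078],[-1,-0.029,-0.0154,0.0002,0,0,-0.078],[-1,-0.0276,-0.0175,0.0001,0,0,-0.078],[-1,-0.0262,-0.0196,0.0001,0,0,-0.078],[-1,-0.0246,-0.0217,0.0001,0,0,-0.078],[-1,-0.0228,-0.0234,0.0002,0,0,-0.078],[-1,-0.0209,-0.0252,0.0001,0,0,-0.078],[-1,-0.0189,-0.0267,0.0001,0,0,-0.078],[-1,-0.0168,-0.0282,0.0002,0,0,-0.078],[-1,-0.0145,-0.0293,0.0001,0,0,-0.078]]
end [395. 300. 230.] maxstep
```

send_rows:
  targets:
    - [-1,-0.03,-0.013,0,0,0,-0.078]
    - [-1,-0.029,-0.0154,0,0,0,-0.078]
    - [-1,-0.0276,-0.0175,0,0,0,-0.078]
    - [-1,-0.0262,-0.0196,0,0,0,-0.078]
    - [-1,-0.0246,-0.0217,0,0,0,-0.078]
    - [-1,-0.0228,-0.0234,0,0,0,-0.078]
    - [-1,-0.0209,-0.0252,0,0,0,-0.078]
    - [-1,-0.0189,-0.0267,0,0,0,-0.078]
    - [-1,-0.0168,-0.0282,0,0,0,-0.078]
    - [-1,-0.0145,-0.0293,0,0,0,-0.078]

```text
time_s: 2.55
eef_pos: [395.8, 299.2, 231.4]
ee_rot: [0.0, -0.253, 0.967, 0.0]
force: [0.1, 1.6, 0.2]
grip_width: 0.996
grip_force: 0.0
```

Run:
```python
from h import *
np.set_printoptions(precision=1,suppress=True)
P=ctrl.capture("wrist");s=ctrl.sense();print(s["eef_pos"],s["joints"].round(2),s["time_s"])
print(P["camera_matrix"],wray(P,(280,210)))
cv2.imwrite("pics/w1.png",cv2.resize(P["img"][:,:,::-1],(800,600)))
Z=dict(chamber=50,stud_top=102.5,tray=0,scoop=3,scoop_lip=3,scoop_grip=60,ball_0=11,mill=0,slot=0,cover_edge=238,beaker=0)
for q in Z:
    for l in ctrl.landmark_of(q,P)[:7 if q=="ball_0" else 1]: print(q,np.array(l["point"]),round(l["score"],2),atz(wray(P,l["point"]),Z[q]))
```

```text
[398.2 297.3 231.2] [ 0.4  0.2  1.6 -0.   1.3 -1.7] 2.6
[[325.2   0.  278.2]
 [  0.  325.2 208.6]
 [  0.    0.    1. ]] (array([332.6, 263.7, 374.1]), array([ 0.2,  0.1, -1. ]))
chamber [112.4 219. ] 0.8 [520.4 150.   50. ]
stud_top [269.5 283.5] 0.71 [471.3 332.  102.5]
tray [271.6 295.3] 0.83 [538.4 369.1   0. ]
scoop [274.  265.1] 0.82 [495.7 349.1   3. ]
scoop_lip [272.4 286.5] 0.95 [524.3 362.5   3. ]
scoop_grip [271.2 213.3] 0.68 [421.2 305.2  60. ]
ball_0 [248.4 325.7] 0.68 [592.2 362.5  11. ]
ball_0 [286.2 302.4] 0.63 [532.7 388.   11. ]
ball_0 [253.8 307.1] 0.58 [560.5 354.5  11. ]
ball_0 [285.3 327.1] 0.57 [569.1 407.6  11. ]
ball_0 [268.6 309. ] 0.4 [553.4 373.   11. ]
ball_0 [271.3 330.2] 0.4 [583.3 393.5  11. ]
mill [130.1 208.4] 0.61 [522.1 150.9   0. ]
slot [ 17.6 372.9] 0.92 [1053.1   -5.3    0. ]
beaker [180.8 344.1] 0.94 [688.9 293.7  -0. ]
```

View pics/w1.png

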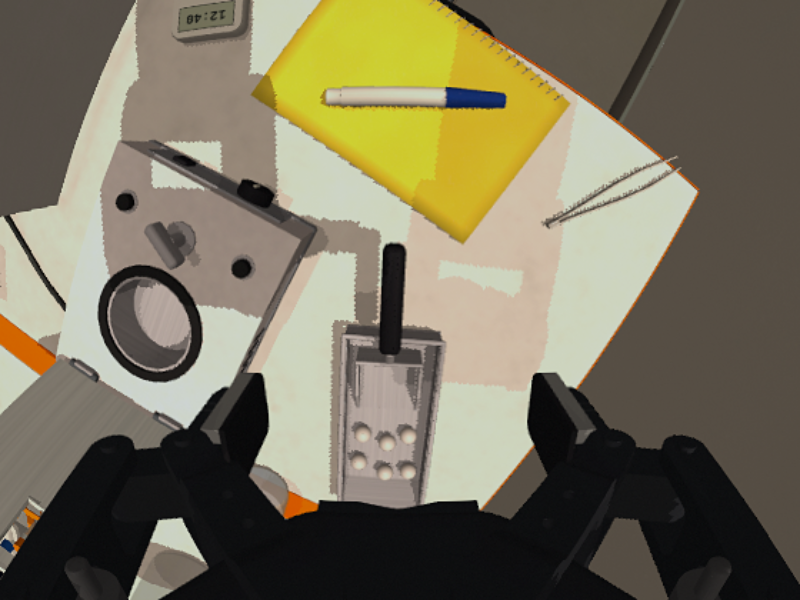

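Run:
```python
from h import *
np.set_printoptions(precision=1,suppress=True)
P=ctrl.capture("wrist");print(ctrl.sense()["eef_pos"])
img=P["img"]
def f(n,u,v,z): X=atz(wray(P,(u*.7,v*.7)),z);print(n,X[:2]);return X[:2]
a=f("hrear",394,246,70);b=f("hfront",392,352,70);d=b-a;print(np.linalg.norm(d),np.arctan2(d[1],d[0]))
a=f("trayL",341,331,28);b=f("trayR",446,341,28);d=b-a;print(np.linalg.norm(d),np.arctan2(-d[0],d[1]))
a=f("wallL0",345,340,28)
a=f("millFR",122,142,70);b=f("millFL",316,231,70);d=b-a;print(np.linalg.norm(d),np.arctan2(-d[0],d[1]))
f("gasket",150,323,74)
cr=cv2.resize(img[80:360,60:320],None,fx=2.1,fy=2.1,interpolation=cv2.INTER_CUBIC)[:,:,::-1];cv2.imwrite("pics/w1c.png",cr)
T=ctrl.capture("top")
for q in("cover_plate","tray","mill","scoop"):
    print(q,ctrl.boxes_of(q,T)[:1])
cr=cv2.resize(T["img"][130:300,180:390],None,fx=3.5,fy=3.5,interpolation=cv2.INTER_CUBIC)[:,:,::-1];cv2.imwrite("pics/t1c.png",cr)
```

```text
[394.8 300.2 231.3]
hrear [379.5 288.9]
hfront [446.5 324.6]
75.93722405078773 0.4891782224836019
trayL [466.5 288.6]
trayR [432.9 366.2]
84.53854177153292 0.4087228954916794
wallL0 [471.8 294.9]
millFR [404.3  76.1]
millFL [395.6 238.5]
162.6190535109777 0.053456828395299104
gasket [517.7 153.5]
cover_plate [{'extent': [301.4, 143.7, 87.4, 40.1], 'score': 0.94}]
tray [{'extent': [192.9, 163.5, 72.8, 99.4], 'score': 0.6}]
mill [{'extent': [293.1, 139.6, 98.3, 149.5], 'score': 0.78}]
scoop [{'extent': [221.6, 217.9, 30.5, 53.0], 'score': 0.64}]
```

View pics/w1c.png

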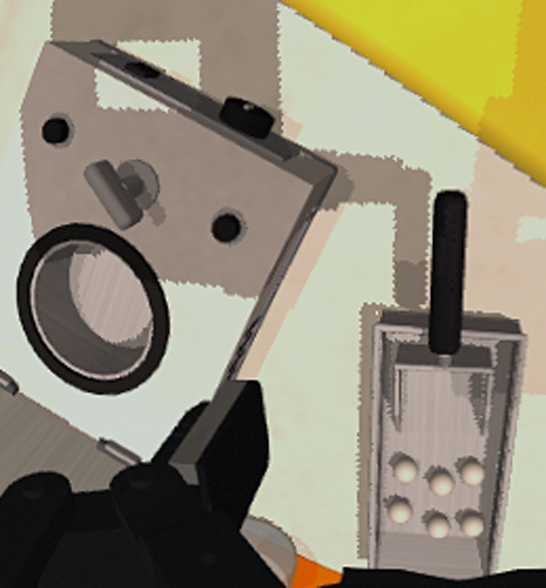

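View pics/t1c.png

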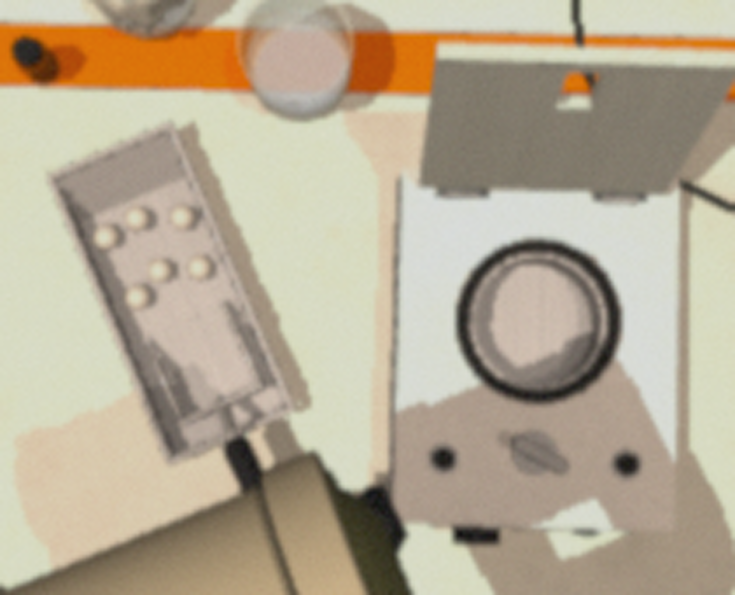

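Run:
```python
from h import *
from scipy.optimize import least_squares as LS
np.set_printoptions(precision=3,suppress=True)
T=ctrl.capture("top");W=ctrl.capture("wrist")
def t(u,v,z): return atz(ray(T,(180+u/3.5,130+v/3.5)),z)[:2]
def w(u,v,z): return atz(wray(W,(60+u/2.1,80+v/2.1)),z)[:2]
def fit(L,name):
    g=lambda x:np.concatenate([x[:2]+np.array([[np.cos(x[2]),-np.sin(x[2])],[np.sin(x[2]),np.cos(x[2])]])@np.array(m)-o for m,o in L])
    s=LS(g,[500,200,0.2]);print(name,s.x,s.fun.reshape(-1,2).round(1).tolist())
MT=[((92,80),t(400,178,70)),((-112,80),t(390,525,70)),((-112,-80),t(675,530,70)),((5,0),t(540,320,74))]
MW=[((-112,-80),w(50,40,70)),((-112,80),w(337,165,70)),((5,0),w(94,308,74))]
fit(MT,"millT");fit(MW,"millW");fit(MT+MW,"mill")
TT=[((94,40),t(50,172,28)),((94,-40),t(172,122,28)),((-94,-40),t(297,408,28)),((-94,40),t(165,460,28))]
TW=[((-94,-40),w(376,322,28)),((-94,40),w(527,334,28))]
fit(TT,"trayT");fit(TT+TW,"tray");print([x[1] for x in TW])
for a,b,c in((t(503,436,102),t(565,470,102),"T"),(w(92,163,102),w(135,224,102),"W")): d=a-b;print("wing",c,a,b,(a+b)/2,np.arctan2(d[1],d[0]),np.linalg.norm(d))
print("coverE",t(438,55,240),t(735,65,240))
h0,h1=w(450,190,70),w(445,352,70);d=h1-h0;print("handle",h0,h1,np.arctan2(d[1],d[0]))
for u,v in((107,238),(140,217),(184,216),(160,269),(200,268),(138,296)): print("ballT",t(u,v,11))
```

```text
millT [517.752 151.616   0.005] [[4.3, 0.8], [-1.1, -1.9], [-1.3, -0.6], [-1.8, 1.6]]
millW [511.964 156.875   0.035] [[-2.1, -0.7], [3.8, -3.2], [-1.7, 3.9]]
mill [515.326 153.114   0.009] [[1.6, 2.6], [-3.8, -0.7], [-3.5, 0.5], [-4.3, 3.2], [-0.9, -1.5], [9.2, -4.0], [1.7, 0.0]]
trayT [540.724 367.125   0.423] [[-0.5, -0.5], [0.1, -0.3], [0.2, 3.0], [0.2, -2.2]]
tray [539.49  366.639   0.422] [[-1.7, -1.0], [-1.2, -0.8], [-1.1, 2.6], [-1.0, -2.6], [1.8, 2.1], [3.1, -0.2]]
[array([468.315, 289.501]), array([434.244, 364.786])]
wing T [458.849 172.755] [441.137 138.625] [449.993 155.69 ] 1.0920896715825081 38.4521693945704
wing W [437.618 138.25 ] [452.74  168.919] [445.179 153.584] -2.0288633182321316 34.1949726789787
coverE [637.019 219.004] [635.142  81.519]
handle [378.941 286.591] [449.148 322.732] 0.47539912449371324
ballT [572.867 409.568]
ballT [586.335 389.626]
ballT [587.548 362.469]
ballT [554.416 376.238]
ballT [555.58  351.621]
ballT [537.463 389.241]
```

The crops show the tray rim corners, handle and stud wing clearly. The mill is at about (517,152) with yaw about 0.01, and the tray at (540.5,367) with yaw 0.42. Next I'll grasp the scoop.

Run:
```python
from h import *
R=down(0.482+np.pi)
plan([(-1,[420,309.5,100],R,6),(-1,[420,309.5,41],R,4)])
```

```text
[[-1,-0.0044,-0.0006,0.0219,0,-0,0.005],[-1,-0.0044,-0.0007,0.0219,0,-0,0.005],[-1,-0.0045,-0.0006,0.0218,0,-0,0.005],[-1,-0.0044,-0.0005,0.0219,0,-0,0.005],[-1,-0.0044,-0.0006,0.0219,0,-0,0.005],[-1,-0.0044,-0.0005,0.0219,0,-0,0.005],[-1,-0,-0,0.0147,0,-0,-0.001],[-1,-0,-0,0.0148,0,-0,-0.001],[-1,-0,-0,0.0147,0,-0,-0.001],[-1,-0,-0,0.0148,0,-0,-0.001]]
end [419.9 309.5  41. ] maxstep
```

send_rows:
  targets:
    - [-1,-0.0044,-0.0006,0.0219,0,0,0.005]
    - [-1,-0.0044,-0.0006,0.0219,0,0,0.005]
    - [-1,-0.0044,-0.0006,0.0219,0,0,0.005]
    - [-1,-0.0044,-0.0006,0.0219,0,0,0.005]
    - [-1,-0.0044,-0.0006,0.0219,0,0,0.005]
    - [-1,-0.0044,-0.0006,0.0219,0,0,0.005]
    - [-1,0,0,0.0147,0,0,0]
    - [-1,0,0,0.0147,0,0,0]
    - [-1,0,0,0.0147,0,0,0]
    - [-1,0,0,0.0147,0,0,0]

```text
time_s: 4.8
eef_pos: [419.9, 309.4, 40.4]
ee_rot: [0.0, -0.237, 0.971, 0.0]
force: [-0.8, -0.1, -0.1]
grip_width: 0.998
grip_force: 0.0
```

send_rows:
  targets:
    - [0.3,0,0,0,0,0,0]
    - [0.6,0,0,0,0,0,0]
    - [1,0,0,0,0,0,0]
    - [1,0,0,0,0,0,0]
    - [1,0,0,0,0,0,0]
    - [1,0,0,0,0,0,0]
    - [1,0,0,0,0,0,0]
    - [1,0,0,0,0,0,0]
    - [1,0,0,0,0,0,0]
    - [1,0,0,0,0,0,0]
  squeeze: 100

```text
time_s: 6.05
eef_pos: [420.1, 309.5, 41.4]
ee_rot: [0.0, -0.237, 0.971, 0.0]
force: [-2.2, 0.2, 5.3]
grip_width: 0.167
grip_force: 97.2
```

Run:
```python
from h import *
np.set_printoptions(precision=1,suppress=True)
s=ctrl.sense();print(s)
T=ctrl.capture("top");S=ctrl.capture("side");W=ctrl.capture("wrist")
for q,z in(("scoop",3),("scoop_lip",3),("scoop_grip",60),("tray",0)):
    for P,r in((T,ray),(S,ray),(W,wray)):
        for l in ctrl.landmark_of(q,P)[:1]: print(q,atz(r(P,l["point"]),z),round(l["score"],2))
cv2.imwrite("pics/w2.png",cv2.resize(W["img"][:,:,::-1],(800,600)))
```

```text
{'time_s': 6.05, 'joints': array([ 0.4,  0.5,  1.7,  0. ,  0.9, -1.6]), 'dq': array([ 0.,  0.,  0., -0., -0., -0.]), 'tau': array([ -0.8, -42. , -18.5,  -0.1,  -0.1,   0.1]), 'eef_pos': array([420.1, 309.5,  41.4]), 'ee_rot': array([ 0. , -0.2,  1. ,  0. ]), 'force': array([-2.2,  0.2,  5.3]), 'wrist_torque': array([0.1, 0.1, 0.1]), 'grip_force': 97.18847393989563, 'grip_width': 0.1673962620654283}
scoop [499.3 353.3   3. ] 0.92
scoop [497.4 350.4   3. ] 0.72
scoop [499.2 349.1   3. ] 0.87
scoop_lip [525.3 365.5   3. ] 0.67
scoop_lip [527.6 362.1   3. ] 0.85
scoop_grip [423.6 315.8  60. ] 0.81
scoop_grip [419.5 307.8  60. ] 0.59
tray [542.6 367.5   0. ] 0.57
tray [534.5 370.6   0. ] 0.68
```

View pics/w2.png

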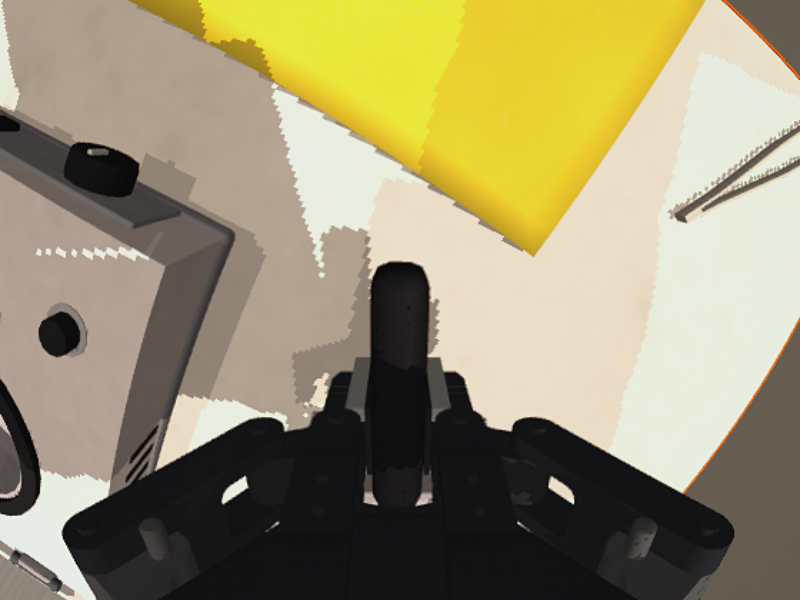

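```bash
cat >> h.py <<'E'
TR=np.array([540.5,367.,0]);TY=0.422
def tray(x,y,z): return TR+Ro.from_euler('z',TY).apply([x,y,z])
def lip(L,psi,pitch,off=(-117,0,38)):
    Rs=Ro.from_euler('z',psi)*Ro.from_euler('y',pitch)
    return np.array(L)+Rs.apply(off), Rs*Ro.from_matrix(np.diag([-1.,1,-1]))
E
python3 - <<'E'
from h import *
p,R=cur();p[2]=41
w=lambda x,z,pt,n:(1,*lip(tray(x,0,z),TY,pt),n)
s=plan([w(20,3,0,5),w(55,3,0,5)],(p,R))
s=plan([w(63,3,0,3),w(63,3,-.06,1),w(85,24,-.2,6)],s)
s=plan([w(80,110,-.3,10)],s)
E
```

```text
[[1,-0.0073,0.0002,0,0,0,0.011],[1,-0.0073,0.0003,0,0,0,0.011],[1,-0.0073,0.0003,0,0,0,0.011],[1,-0.0073,0.0005,0,0,0,0.011],[1,-0.0073,0.0005,0,0,0,0.011],[1,-0.007,-0,0,0,0,0],[1,-0.007,-0,0,0,0,0],[1,-0.007,-0,0,0,0,0],[1,-0.007,-0.0001,0,0,0,0],[1,-0.007,0,0,0,0,0]]
end [483.9 341.6  41. ] maxstep
[[1,-0.0027,0,0,0,0,0.001],[1,-0.0026,0,0,0,0,0.001],[1,-0.0027,0,0,0,0,0.001],[1,0.0021,0,0.0071,0,-0.059,-0.001],[1,-0.0032,0,-0.0005,0,-0.023,0],[1,-0.0032,0,-0.0004,0,-0.023,0],[1,-0.0032,0,-0.0003,0,-0.023,0],[1,-0.0032,0,-0.0003,0,-0.023,0],[1,-0.0032,0,-0.0002,0,-0.023,0],[1,-0.0032,0,-0.0001,0,-0.023,0]]
end [506.5 351.7  38. ] maxstep
[[1,-0.0009,0,-0.0073,0,-0.01,0],[1,-0.0009,0,-0.0074,0,-0.01,0],[1,-0.0011,0,-0.0073,0,-0.01,0],[1,-0.0011,0,-0.0073,0,-0.01,0],[1,-0.0011,0,-0.0073,0,-0.01,0],[1,-0.0013,0,-0.0073,0,-0.01,0],[1,-0.0013,0,-0.0073,0,-0.01,0],[1,-0.0014,0,-0.0073,0,-0.01,0],[1,-0.0015,0,-0.0072,0,-0.01,0],[1,-0.0015,0,-0.0072,0,-0.01,0]]
end [501.3 349.4 111.7] maxstep
```

send_rows:
  targets:
    - [1,-0.0073,0.0003,0,0,0,0.011]
    - [1,-0.0073,0.0003,0,0,0,0.011]
    - [1,-0.0073,0.0003,0,0,0,0.011]
    - [1,-0.0073,0.0005,0,0,0,0.011]
    - [1,-0.0073,0.0005,0,0,0,0.011]
    - [1,-0.007,0,0,0,0,0]
    - [1,-0.007,0,0,0,0,0]
    - [1,-0.007,0,0,0,0,0]
    - [1,-0.007,0,0,0,0,0]
    - [1,-0.007,0,0,0,0,0]

```text
time_s: 8.05
eef_pos: [482.9, 341.4, 41.7]
ee_rot: [-0.001, -0.211, 0.978, -0.0]
force: [-8.2, -3.7, 11.7]
grip_width: 0.167
grip_force: 98.6
```

Run:
```python
from h import *
np.set_printoptions(precision=1,suppress=True)
s=ctrl.sense();print(s["force"],s["eef_pos"],s["time_s"])
S=ctrl.capture("side");T=ctrl.capture("top")
a=cv2.resize(S["img"][220:320,170:310],(560,400),interpolation=cv2.INTER_CUBIC)
cv2.imwrite("pics/s3.png",a[:,:,::-1])
for P in(S,T):
  for q in("scoop_lip","ball_0"):
    for l in ctrl.landmark_of(q,P)[:7]: X=atz(ray(P,l["point"]),11 if q=="ball_0" else 3);print(q,round(l["score"],2),Ro.from_euler('z',-TY).apply(X-TR))
p=s["eef_pos"].copy();
w=lambda x,z,pt,n:(1,*lip(tray(x,0,z),TY,pt),n)
s=plan([w(64,3,0,3),w(86,25,-.2,7)],(np.array([483.9,341.6,41]),lip((0,0,0),TY,0)[1]))
plan([w(80,110,-.3,10)],s)
```

```text
[-8.2 -3.7 11.7] [482.9 341.4  41.7] 8.05
scoop_lip 0.66 [47.6 -0.6  3. ]
ball_0 0.62 [61.2 -1.6 11. ]
ball_0 0.61 [ 39.6 -16.6  11. ]
ball_0 0.57 [50.3 -2.1 11. ]
ball_0 0.56 [49.5 12.7 11. ]
ball_0 0.56 [54.9 32.3 11. ]
scoop_lip 0.65 [53.5 -5.6  3. ]
ball_0 0.58 [52.2 -6.6 11. ]
ball_0 0.57 [57.  35.4 11. ]
ball_0 0.52 [61.8 14.3 11. ]
ball_0 0.5 [ 63.2 -24.2  11. ]
ball_0 0.41 [62.2  0.3 11. ]
ball_0 0.4 [ 39.8 -16.4  11. ]
[[1,-0.003,-0,0,0,0,0],[1,-0.003,-0,-0,0,0,0],[1,-0.003,-0,-0,0,0,0],[1,-0.0024,-0,0.0003,0,-0.029,0],[1,-0.0024,-0,0.0003,0,-0.029,0],[1,-0.0024,-0,0.0005,0,-0.029,0],[1,-0.0023,-0,0.0005,0,-0.029,0],[1,-0.0024,-0,0.0005,0,-0.029,0],[1,-0.0023,-0,0.0007,0,-0.029,0],[1,-0.0024,-0,0.0007,0,-0.029,0]]
end [507.5 352.2  39. ] maxstep
[[1,-0.0008,-0,-0.0073,-0,-0.01,-0],[1,-0.0009,-0,-0.0072,-0,-0.01,-0],[1,-0.0009,-0,-0.0073,-0,-0.01,-0],[1,-0.001,-0,-0.0072,-0,-0.01,-0],[1,-0.0011,-0,-0.0072,-0,-0.01,-0],[1,-0.0012,-0,-0.0073,-0,-0.01,-0],[1,-0.0012,-0,-0.0072,-0,-0.01,-0],[1,-0.0013,-0,-0.0071,-0,-0.01,-0],[1,-0.0014,-0,-0.0072,-0,-0.01,-0],[1,-0.0014,-0,-0.0072,-0,-0.01,-0]]
end [501.2 349.4 111.7] maxstep
```

View pics/s3.png

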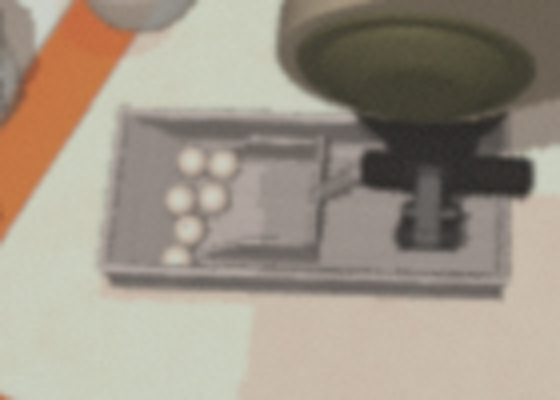

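The close-up shows the balls at the lip: (220,160) and (210,195) are already on the pan, the rest are against the slope, and one sits outside the side wall. I'll continue.

send_rows:
  targets:
    - [1,-0.0035,0,0,0,0,0]
    - [1,-0.0035,0,0,0,0,0]
    - [1,-0.0035,0,0,0,0,0]
    - [1,-0.0024,0,0.0003,0,-0.029,0]
    - [1,-0.0024,0,0.0003,0,-0.029,0]
    - [1,-0.0024,0,0.0003,0,-0.029,0]
    - [1,-0.0024,0,0.0003,0,-0.029,0]
    - [1,-0.0024,0,0.0003,0,-0.029,0]
    - [1,-0.0024,0,0.0003,0,-0.029,0]
    - [1,-0.0024,0,0,0,-0.029,0]

```text
time_s: 9.6
eef_pos: [507.9, 351.5, 39.4]
ee_rot: [0.098, -0.209, 0.973, 0.021]
force: [0.6, -5.1, -1.6]
grip_width: 0.17
grip_force: 97.9
```

Run:
```python
from h import *
np.set_printoptions(precision=1,suppress=True)
s=ctrl.sense();print(s["force"],s["eef_pos"],s["time_s"])
S=ctrl.capture("side")
a=cv2.resize(S["img"][220:320,170:310],(560,400),interpolation=cv2.INTER_CUBIC)
cv2.imwrite("pics/s4.png",a[:,:,::-1])
```

```text
[ 0.6 -5.1 -1.6] [507.9 351.5  39.4] 9.6
```

View pics/s4.png

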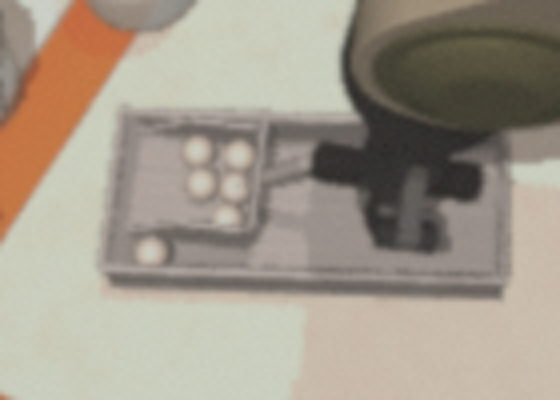

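Run:
```python
from h import *
w=lambda x,z,pt,n:(1,*lip(tray(x,0,z),TY,pt),n)
s=plan([w(84,60,-.25,4),w(80,140,-.3,6)])
g=lip((500,154,130),0,-.25)
m=lip((535,270,145),.2,-.28)
plan([(1,*m,5),(1,*g,5)],s)
```

```text
[[1,-0.0007,0.0002,-0.0071,-0,-0.012,0],[1,-0.0008,0.0002,-0.0071,-0,-0.012,0],[1,-0.0009,0.0002,-0.007,-0,-0.012,0],[1,-0.0009,0.0002,-0.0071,-0,-0.012,0],[1,-0.0024,-0,-0.0121,-0,-0.008,0],[1,-0.0024,-0,-0.0121,-0,-0.008,0],[1,-0.0026,-0.0001,-0.012,-0,-0.008,0],[1,-0.0026,0,-0.0121,-0,-0.008,0],[1,-0.0028,0,-0.012,-0,-0.008,0],[1,-0.0028,-0,-0.012,-0,-0.008,0]]
end [501.2 349.4 141.7] maxstep
[[1,0.0228,-0.0118,-0.0086,0.013,0.004,0.043],[1,0.0224,-0.0129,-0.0083,0.013,0.004,0.043],[1,0.0218,-0.014,-0.008,0.013,0.004,0.043],[1,0.0212,-0.0149,-0.0078,0.013,0.004,0.043],[1,0.0205,-0.016,-0.0074,0.013,0.004,0.043],[1,0.0111,-0.0165,-0.0008,0.01,0.006,0.038],[1,0.0105,-0.0169,-0.0005,0.01,0.006,0.038],[1,0.0099,-0.0173,-0.0004,0.01,0.006,0.038],[1,0.0092,-0.0177,-0.0001,0.01,0.006,0.038],[1,0.0085,-0.0179,0.0002,0.01,0.006,0.038]]
end [377.2 154.  137.8] maxstep
```

send_rows:
  targets:
    - [1,-0.0007,0.0002,-0.0071,0,-0.012,0]
    - [1,-0.0008,0.0002,-0.0071,0,-0.012,0]
    - [1,-0.0009,0.0002,-0.007,0,-0.012,0]
    - [1,-0.0009,0.0002,-0.0071,0,-0.012,0]
    - [1,-0.0024,0,-0.0121,0,-0.008,0]
    - [1,-0.0024,0,-0.0121,0,-0.008,0]
    - [1,-0.0026,0,-0.012,0,-0.008,0]
    - [1,-0.0026,0,-0.0121,0,-0.008,0]
    - [1,-0.0028,0,-0.012,0,-0.008,0]
    - [1,-0.0028,0,-0.012,0,-0.008,0]

```text
time_s: 10.9
eef_pos: [501.6, 350.6, 143.8]
ee_rot: [0.146, -0.208, 0.967, 0.031]
force: [-0.0, -0.4, -2.5]
grip_width: 0.169
grip_force: 97.1
```

send_rows:
  targets:
    - [1,0.0228,-0.0118,-0.0086,0.013,0.004,0.043]
    - [1,0.0224,-0.0129,-0.0083,0.013,0.004,0.043]
    - [1,0.0218,-0.014,-0.008,0.013,0.004,0.043]
    - [1,0.0212,-0.0149,-0.0078,0.013,0.004,0.043]
    - [1,0.0205,-0.016,-0.0074,0.013,0.004,0.043]
    - [1,0.0111,-0.0165,-0.0008,0.01,0.006,0.038]
    - [1,0.0105,-0.0169,-0.0005,0.01,0.006,0.038]
    - [1,0.0099,-0.0173,-0.0004,0.01,0.006,0.038]
    - [1,0.0092,-0.0177,-0.0001,0.01,0.006,0.038]
    - [1,0.0085,-0.0179,0.0002,0.01,0.006,0.038]

```text
time_s: 12.15
eef_pos: [377.7, 154.6, 139.1]
ee_rot: [0.125, -0.001, 0.992, 0.0]
force: [1.1, -0.4, -0.7]
grip_width: 0.169
grip_force: 97.2
```

Run:
```python
from h import *
np.set_printoptions(precision=1,suppress=True)
s=ctrl.sense();print(s["force"],s["eef_pos"],s["time_s"],s["grip_width"])
S=ctrl.capture("side");T=ctrl.capture("top")
a=cv2.resize(S["img"][90:270,230:400],(680,600*680//680),interpolation=cv2.INTER_CUBIC)
cv2.imwrite("pics/s5.png",a[:,:,::-1])
for q,z in(("scoop_lip",130),("chamber",50)):
  rs=[]
  for P in(S,T):
    L=ctrl.landmark_of(q,P)
    if L: rs.append(ray(P,L[0]["point"]));print(q,L[0]["point"],L[0]["score"],atz(rs[-1],z))
  if len(rs)==2: print("tri",tri(rs))
p,R=cur();Rs=R*Ro.from_matrix(np.diag([-1.,1,-1]));print("lip fk",p+Rs.apply([117,0,-38]),Rs.as_euler('zyx'))
print("proj centre gasket",proj(S,np.array([522,154,74])),"lip",proj(S,p+Rs.apply([117,0,-38])))
```

```text
[ 1.1 -0.4 -0.7] [377.7 154.6 139.1] 12.15 0.1688302029443876
scoop_lip [317.0, 160.1] 0.77 [498.9 149.3 130. ]
scoop_lip [335.3, 233.3] 0.88 [499.3 154.6 130. ]
tri [498.  155.2 138.1]
chamber [302.3, 178.2] 0.71 [526.2 150.5  50. ]
lip fk [501.  156.  131.1] [ 0.  -0.2  0. ]
proj centre gasket [303.8 173.8] lip [314.5 162. ]
```

View pics/s5.png

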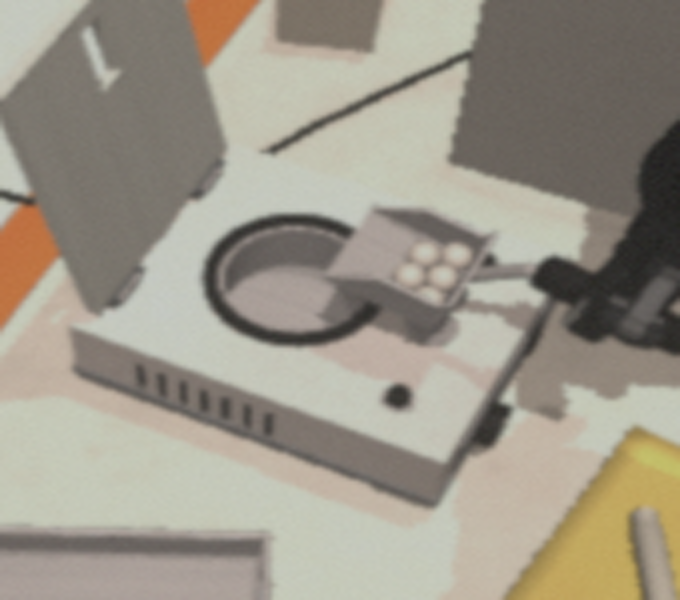

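The crop shows five balls in the pan and the lip at (352,242), just short of the chamber centre at (293,280). I'll pour with the heel kept above the stud.

Run:
```python
from h import *
s=plan([(1,*lip((507,154.5,116),0,-.05),3),(1,*lip((507,154.5,98),0,.25),3),(1,*lip((508,154.5,91),0,.6),4)])
p,R=s;print(p)
```

```text
[[1,-0.004,-0.0004,-0.0021,0,0.067,0.001],[1,-0.0038,-0.0003,-0.0024,0,0.067,0.001],[1,-0.0037,-0.0004,-0.0027,0,0.067,0.001],[1,-0.0052,0,-0.005,0,0.1,0],[1,-0.0046,0,-0.0054,0,0.1,0],[1,-0.0041,0,-0.0059,0,0.1,0],[1,-0.0057,0,-0.0078,0,0.087,0],[1,-0.005,0,-0.0083,0,0.087,0],[1,-0.0042,0,-0.0087,0,0.087,0],[1,-0.0035,0,-0.009,0,0.087,0]]
end [432.8 154.5 188.4] maxstep
[432.84305585 154.46111449 188.40832913]
```

send_rows:
  targets:
    - [1,-0.004,-0.0004,-0.0021,0,0.067,0]
    - [1,-0.0038,-0.0004,-0.0024,0,0.067,0]
    - [1,-0.0037,-0.0004,-0.0027,0,0.067,0]
    - [1,-0.0052,0,-0.005,0,0.1,0]
    - [1,-0.0046,0,-0.0054,0,0.1,0]
    - [1,-0.0041,0,-0.0059,0,0.1,0]
    - [1,-0.0057,0,-0.0078,0,0.087,0]
    - [1,-0.005,0,-0.0083,0,0.087,0]
    - [1,-0.0042,0,-0.0087,0,0.087,0]
    - [1,-0.0035,0,-0.009,0,0.087,0]

```text
time_s: 13.7
eef_pos: [433.3, 154.6, 188.2]
ee_rot: [-0.296, -0.002, 0.955, -0.0]
force: [-0.1, 0.3, -1.0]
grip_width: 0.169
grip_force: 97.4
```

Run:
```python
from h import *
np.set_printoptions(precision=1,suppress=True)
s=ctrl.sense();print(s["force"],s["eef_pos"],s["time_s"],s["grip_width"])
for n in("side","top"):
  P=ctrl.capture(n)
  for l in ctrl.landmark_of("ball_0",P)[:8]: print(n,l["point"],round(l["score"],2),atz(ray(P,l["point"]),38))
p,R=cur();Rs=R*Ro.from_matrix(np.diag([-1.,1,-1]));print("lip fk",p+Rs.apply([117,0,-38]),Rs.as_euler('zyx'))
# back: level out & raise, then over tray at z, then down
s=plan([(1,*lip((500,160,130),0,.1),5),(1,*lip((500,230,145),.2,0),5)])
w=lambda x,z,n:(1,*lip(tray(x,1,z),TY,0),n)
s=plan([w(-10,110,5),w(-12,40,5)],s)
s=plan([w(-12,8,5),w(-12,4,5)],s)
```

```text
[-0.1  0.3 -1. ] [433.3 154.6 188.2] 13.7 0.1693544061327882
side [302.1, 173.1] 0.62 [535.1 132.   38. ]
side [290.0, 181.5] 0.53 [548.7 162.2  38. ]
side [243.7, 287.5] 0.51 [522.4 407.1  38. ]
side [296.1, 173.9] 0.45 [545.6 139.5  38. ]
side [288.7, 173.1] 0.44 [560.4 144.6  38. ]
top [218.4, 218.0] 0.39 [528.4 387.1  38. ]
lip fk [507.8 154.7  90.2] [ 0.   0.6 -0. ]
[[1,0.0066,0.0012,0.0064,-0,-0.1,0.001],[1,0.0071,0.0011,0.0058,-0,-0.1,0.001],[1,0.0077,0.0011,0.005,-0,-0.1,0.001],[1,0.0082,0.0012,0.0042,-0,-0.1,0.001],[1,0.0085,0.0011,0.0033,-0,-0.1,0.001],[1,0.0005,0.0093,-0.0007,0.002,-0.02,-0.04],[1,0.0001,0.0094,-0.0007,0.002,-0.02,-0.04],[1,-0.0003,0.0094,-0.0007,0.002,-0.02,-0.04],[1,-0.0007,0.0093,-0.0007,0.002,-0.02,-0.04],[1,-0.001,0.0093,-0.0007,0.002,-0.02,-0.04]]
end [385.3 206.8 183. ] maxstep
[[1,-0.0119,0.0199,0.007,-0,0,-0.045],[1,-0.0129,0.0193,0.007,-0,0,-0.045],[1,-0.0136,0.0187,0.0069,-0,0,-0.045],[1,-0.0145,0.0181,0.007,-0,0,-0.045],[1,-0.0154,0.0174,0.007,-0,0,-0.045],[1,0.0004,0,0.014,-0,0,0],[1,0.0005,0,0.014,-0,0,0],[1,0.0004,0.0001,0.014,-0,0,0],[1,0.0004,-0,0.014,-0,0,0],[1,0.0004,0,0.014,-0,0,0]]
end [422.4 315.1  78. ] maxstep
[[1,0,0,0.0064,-0,0,0],[1,0,0,0.0064,-0,0,0],[1,0,0,0.0064,-0,0,0],[1,0.0001,0.0001,0.0064,-0,0,0],[1,-0,-0,0.0064,-0,0,0],[1,-0,-0,0.0008,-0,0,0],[1,-0,-0,0.0008,-0,0,0],[1,-0,-0,0.0008,-0,0,0],[1,-0,-0,0.0008,-0,0,0],[1,-0,-0,0.0008,-0,0,0]]
end [422.4 315.1  42. ] maxstep
```

Run:
```python
from h import *
np.set_printoptions(precision=1,suppress=True)
for n in("side","top"):
  P=ctrl.capture(n);print(n)
  for l in ctrl.landmark_of("ball_0",P)[:8]: 
    X=atz(ray(P,l["point"]),11);print(l["point"],round(l["score"],2),Ro.from_euler('z',-TY).apply(X-TR))
```

```text
side
[248.3, 284.8] 0.61 [-5.3 29.  11. ]
[299.7, 172.5] 0.59 [ -96.3 -231.5   11. ]
[291.2, 176.4] 0.57 [ -78.1 -220.6   11. ]
[289.1, 181.1] 0.51 [ -74.1 -208.4   11. ]
[296.7, 174.6] 0.41 [ -89.9 -225.8   11. ]
top
[216.4, 217.3] 0.47 [ 3.4 29.8 11. ]
```

send_rows:
  targets:
    - [1,0.0066,0.0012,0.0064,0,-0.1,0]
    - [1,0.0071,0.0011,0.0058,0,-0.1,0]
    - [1,0.0077,0.0011,0.005,0,-0.1,0]
    - [1,0.0082,0.0012,0.0042,0,-0.1,0]
    - [1,0.0085,0.0011,0.0033,0,-0.1,0]
    - [1,0.0005,0.0093,-0.0007,0.002,-0.02,-0.04]
    - [1,0.0001,0.0094,-0.0007,0.002,-0.02,-0.04]
    - [1,-0.0003,0.0094,-0.0007,0.002,-0.02,-0.04]
    - [1,-0.0007,0.0093,-0.0007,0.002,-0.02,-0.04]
    - [1,-0.001,0.0093,-0.0007,0.002,-0.02,-0.04]

```text
time_s: 15.35
eef_pos: [385.1, 207.1, 183.6]
ee_rot: [0.001, -0.103, 0.995, 0.0]
force: [-0.2, -0.1, -1.3]
grip_width: 0.167
grip_force: 97.5
```

Run:
```python
from h import *
np.set_printoptions(precision=1,suppress=True)
for n in("side","top"):
  P=ctrl.capture(n);print(n)
  for l in ctrl.landmark_of("ball_0",P)[:8]: 
    X=atz(ray(P,l["point"]),11);print(l["point"],round(l["score"],2),Ro.from_euler('z',-TY).apply(X-TR), atz(ray(P,l["point"]),38)[:2])
p,R=cur();print(p,R.as_euler('zyx'))
w=lambda x,z,n:(1,*lip(tray(x,-6,z),TY,0),n)
s=plan([w(-14,110,5),w(-16,40,5)])
s=plan([w(-16,8,5),w(-16,4,5)],s)
```

```text
side
[290.8, 180.8] 0.61 [ -77.7 -209.3   11. ] [547.9 159.9]
[303.3, 176.2] 0.59 [-104.4 -222.2   11. ] [529.5 137.9]
[292.7, 172.2] 0.57 [ -81.  -231.7   11. ] [553.9 138.8]
[245.5, 287.7] 0.5 [-0.5 35.  11. ] [519.3 405.9]
[290.0, 173.2] 0.38 [ -75.2 -228.8   11. ] [557.8 143.6]
top
[334.0, 207.3] 0.58 [ -75.  -211.4   11. ] [556.1 146.6]
[315.8, 215.4] 0.54 [ -75.9 -168.6   11. ] [538.4 184.2]
[215.1, 215.3] 0.51 [ 8.5 30.7 11. ] [533.9 394.2]
[330.8, 207.5] 0.48 [ -72.8 -204.9   11. ] [555.6 153.3]
[342.6, 218.9] 0.44 [-105.1 -218.4   11. ] [532.3 128.5]
[336.2, 207.1] 0.39 [ -76.5 -215.9   11. ] [556.7 142.1]
[332.3, 258.2] 0.28 [-173.5 -164.9   11. ] [450.5 148.7]
[385.  206.4 183.6] [ 2.9  0.  -3.1]
[[1,-0.0116,0.0183,0.0071,0,0,-0.044],[1,-0.0125,0.0178,0.0072,0,0,-0.044],[1,-0.0131,0.0172,0.0071,0,0,-0.044],[1,-0.014,0.0167,0.0071,0,0,-0.044],[1,-0.0146,0.016,0.0071,0,0,-0.044],[1,0.0004,-0,0.014,0,0,0],[1,0.0004,-0,0.014,0,0,0],[1,0.0004,-0,0.014,0,0,0],[1,0.0004,-0,0.014,0,0,0],[1,0.0004,-0,0.014,0,0,0]]
end [421.6 307.1  78. ] maxstep
[[1,-0,-0,0.0064,0,0,0],[1,-0,-0,0.0064,0,0,0],[1,-0,-0,0.0064,0,0,0],[1,-0,-0,0.0064,0,0,0],[1,-0,-0.0001,0.0064,0,0,0],[1,-0,0,0.0008,0,0,0],[1,-0,0,0.0008,0,0,0],[1,-0,0,0.0008,0,0,0],[1,-0,0,0.0008,0,0,0],[1,-0,0,0.0008,0,0,0]]
end [421.6 307.   42. ] maxstep
```

send_rows:
  targets:
    - [1,-0.0116,0.0183,0.0071,0,0,-0.044]
    - [1,-0.0125,0.0178,0.0071,0,0,-0.044]
    - [1,-0.0131,0.0172,0.0071,0,0,-0.044]
    - [1,-0.014,0.0167,0.0071,0,0,-0.044]
    - [1,-0.0146,0.016,0.0071,0,0,-0.044]
    - [1,0.0004,0,0.014,0,0,0]
    - [1,0.0004,0,0.014,0,0,0]
    - [1,0.0004,0,0.014,0,0,0]
    - [1,0.0004,0,0.014,0,0,0]
    - [1,0.0004,0,0.014,0,0,0]

```text
time_s: 16.8
eef_pos: [421.6, 306.8, 77.3]
ee_rot: [0.0, -0.21, 0.978, 0.0]
force: [-0.1, 1.4, -1.0]
grip_width: 0.173
grip_force: 97.4
```

send_rows:
  targets:
    - [1,0,0,0.0064,0,0,0]
    - [1,0,0,0.0064,0,0,0]
    - [1,0,0,0.0064,0,0,0]
    - [1,0,0,0.0064,0,0,0]
    - [1,0,0,0.0064,0,0,0]
    - [1,0,0,0.0008,0,0,0]
    - [1,0,0,0.0008,0,0,0]
    - [1,0,0,0.0008,0,0,0]
    - [1,0,0,0.0008,0,0,0]
    - [1,0,0,0.0008,0,0,0]

```text
time_s: 18.05
eef_pos: [421.7, 307.1, 42.2]
ee_rot: [0.0, -0.21, 0.978, 0.0]
force: [0.1, 0.4, -1.1]
grip_width: 0.169
grip_force: 97.4
```

Run:
```python
from h import *
np.set_printoptions(precision=1,suppress=True)
s=ctrl.sense();print(s["force"],s["wrist_torque"])
for n in("side","top"):
  P=ctrl.capture(n)
  for q,z in(("scoop",3),("scoop_lip",3),("ball_0",11)):
   for l in ctrl.landmark_of(q,P)[:1 if z==3 else 3]: 
    X=atz(ray(P,l["point"]),z);print(q,round(l["score"],2),Ro.from_euler('z',-TY).apply(X-TR))
```

```text
[ 0.1  0.4 -1.1] [-0.1  0.1  0. ]
scoop 0.55 [-42.2  -5.4   3. ]
scoop_lip 0.8 [-18.7  -6.4   3. ]
ball_0 0.61 [ -75.6 -223.6   11. ]
ball_0 0.53 [ -84.9 -225.6   11. ]
ball_0 0.48 [-2.3 31.1 11. ]
scoop 0.74 [-102.9 -189.6    3. ]
scoop_lip 0.82 [-13.6  -4.1   3. ]
ball_0 0.63 [ -75.  -179.7   11. ]
ball_0 0.63 [-14.5  -6.1  11. ]
ball_0 0.59 [ -77.1 -214.7   11. ]
```

send_rows:
  targets:
    - [1,0,0,0.0008,0,0,0]
    - [1,0,0,0.0008,0,0,0]
    - [1,0,0,0,0,0,0]
    - [-0.3,0,0,0,0,0,0]
    - [-1,0,0,0,0,0,0]
    - [-1,0,0,0,0,0,0]
    - [-1,0,0,0,0,0,0]
    - [-1,0,0,-0.004,0,0,0]
    - [-1,0,0,-0.015,0,0,0]
    - [-1,0,0,-0.02,0,0,0]

```text
time_s: 19.7
eef_pos: [421.7, 307.0, 80.8]
ee_rot: [0.0, -0.21, 0.978, 0.0]
force: [0.3, -0.5, 0.2]
grip_width: 0.999
grip_force: 0.0
```

Run:
```python
from h import *
np.set_printoptions(precision=1,suppress=True)
s=ctrl.sense();print(s["force"],s["eef_pos"],s["grip_width"],s["joints"])
# wing yaw ~1.08 ; tool y perpendicular to wing => tool x along wing (or opposite)
p,R=cur()
for a in(1.08,1.08+np.pi): print((R.inv()*down(a)).as_rotvec())
a=1.08+np.pi
q=plan([(-1,[400,230,200],down(a),6),(-1,[447,154,190],down(a),4)])
```

```text
[ 0.3 -0.5  0.2] [421.7 307.   80.8] 0.999390275039266 [ 0.4  0.5  1.7  0.   1.  -1.6]
[ 0.  -0.   2.5]
[ 0.   0.  -0.7]
[[-1,0.0086,-0.0102,-0.0199,0,0,-0.109],[-1,0.0096,-0.0093,-0.0199,0,0,-0.109],[-1,0.0105,-0.0081,-0.0198,0,0,-0.109],[-1,0.0114,-0.0069,-0.0199,0,0,-0.109],[-1,0.0121,-0.0057,-0.0199,0,0,-0.109],[-1,0.0126,-0.0043,-0.0199,0,0,-0.109],[-1,0.0112,-0.0193,0.0025,-0,0,-0.001],[-1,0.0112,-0.0194,0.0025,-0,0,-0.001],[-1,0.0112,-0.0193,0.0025,-0,0,-0.001],[-1,0.0112,-0.0193,0.0025,-0,0,-0.001]]
end [447. 154. 190.] maxstep
```

send_rows:
  targets:
    - [-1,0.0086,-0.0102,-0.0199,0,0,-0.109]
    - [-1,0.0096,-0.0093,-0.0199,0,0,-0.109]
    - [-1,0.0105,-0.0081,-0.0198,0,0,-0.109]
    - [-1,0.0114,-0.0069,-0.0199,0,0,-0.109]
    - [-1,0.0121,-0.0057,-0.0199,0,0,-0.109]
    - [-1,0.0126,-0.0043,-0.0199,0,0,-0.109]
    - [-1,0.0112,-0.0193,0.0025,0,0,0]
    - [-1,0.0112,-0.0193,0.0025,0,0,0]
    - [-1,0.0112,-0.0193,0.0025,0,0,0]
    - [-1,0.0112,-0.0193,0.0025,0,0,0]

```text
time_s: 20.95
eef_pos: [447.2, 153.3, 189.9]
ee_rot: [0.001, -0.513, 0.858, -0.0]
force: [0.9, 0.2, -0.6]
grip_width: 1.001
grip_force: 0.0
```

Run:
```python
from h import *
np.set_printoptions(precision=1,suppress=True)
P=ctrl.capture("wrist");s=ctrl.sense();print(s["eef_pos"],s["joints"])
T=ctrl.capture("top");S=ctrl.capture("side")
for q,z in(("stud_top",102.5),("chamber",50),("slot",0)):
  for n,p,r in(("w",P,wray),("t",T,ray),("s",S,ray)):
    for l in ctrl.landmark_of(q,p)[:2]: print(q,n,np.array(l["point"]),round(l["score"],2),atz(r(p,l["point"]),z))
for n,p,r in(("t",T,ray),("s",S,ray),("w",P,wray)):
    for l in ctrl.landmark_of("ball_0",p)[:8]: print("ball",n,round(l["score"],2),atz(r(p,l["point"]),38))
c=wproj(P,np.array([447,154,102]));print("pred stud px",c)
cv2.imwrite("pics/w6.png",cv2.resize(P["img"][:,:,::-1],(800,600)))
```

```text
[448.3 151.6 189.6] [ 0.1  0.2  1.7 -0.   1.2 -2.6]
stud_top w [274.5 211.1] 0.82 [448.3 149.8 102.5]
stud_top w [179.9 249.5] 0.62 [530.  142.2 102.5]
stud_top s [301.5 175.4] 0.29 [517.2 176.9 102.5]
stud_top s [302.7 192.7] 0.16 [498.3 211.1 102.5]
chamber w [204.5 227.8] 0.78 [522.3 146.8  50. ]
chamber t [331.2 224.3] 0.68 [519.9 153.3  50. ]
chamber t [328.9 222. ] 0.31 [524.6 158.1  50. ]
chamber s [304.9 175.3] 0.7 [524.5 141.7  50. ]
chamber s [206.1 213.5] 0.56 [660.5 310.4  50. ]
slot w [191.6 246.7] 0.34 [567.7 169.2   0. ]
slot t [344.  152.2] 0.79 [681.4 121.9   0. ]
slot s [250.1 107.8] 0.66 [738.9  -5.7   0. ]
ball t 0.6 [523.  393.4  38. ]
ball t 0.54 [534.5 178.8  38. ]
ball t 0.53 [532.5 128.5  38. ]
ball t 0.4 [550.9 164.3  38. ]
ball t 0.37 [557.9 151.2  38. ]
ball t 0.35 [553.2 139.5  38. ]
ball s 0.53 [532.8 137.9  38. ]
ball s 0.53 [543.8 139.7  38. ]
ball s 0.52 [550.6 168.7  38. ]
ball s 0.52 [517.4 406.7  38. ]
ball s 0.4 [559.5 142.2  38. ]
ball w 0.72 [561.4 156.2  38. ]
ball w 0.67 [551.5 142.4  38. ]
ball w 0.6 [541.4 130.   38. ]
ball w 0.59 [533.5 178.   38. ]
ball w 0.55 [549.2 161.7  38. ]
pred stud px [278.7 214.9]
```

View pics/w6.png

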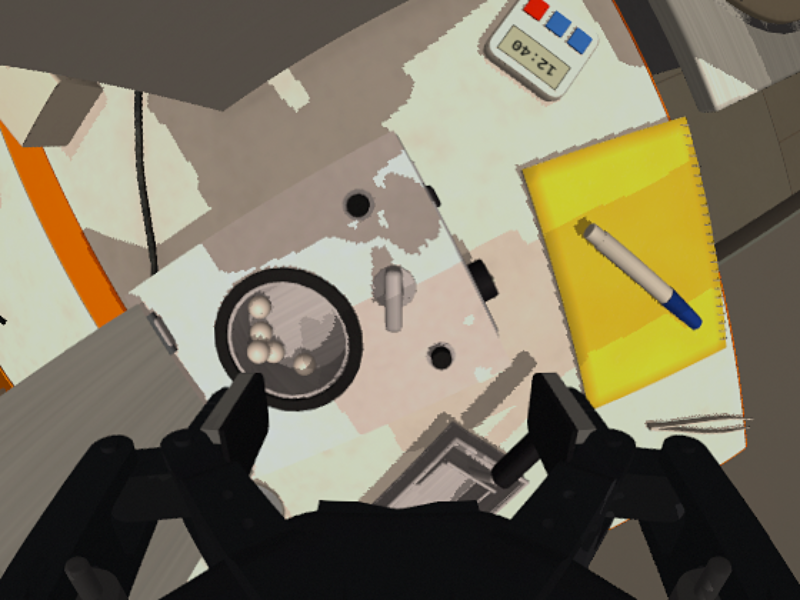

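The view shows all five balls in the chamber around (265,340), and the wing running from (393,265) to (394,331), aligned with the tool's x axis. I'll compute the centre and grasp it.

Run:
```python
from h import *
np.set_printoptions(precision=2,suppress=True)
P=ctrl.capture("wrist");s=ctrl.sense();print(s["eef_pos"])
f=lambda u,v,z:atz(wray(P,(u*.7,v*.7)),z)[:2]
a,b=f(393,265,102),f(394,331,102);d=b-a;print("wing",a,b,(a+b)/2,np.linalg.norm(d),np.arctan2(d[1],d[0]))
print("gasket",f(288,338,74),"mill FR",f(398,134,70),"FL",f(499,335,70),"bufs",f(358,205,74),f(441,356,74))
a=np.arctan2(d[1],d[0])%np.pi
c=(f(393,265,102)+f(394,331,102))/2
R=down(a+np.pi)
plan([(-1,[*c,130],R,4),(-1,[*c,87],R,3),(1,[*c,87],R,3)])
```

```text
[446.78 154.01 188.85]
wing [438.09 133.54] [454.52 165.03] [446.31 149.28] 35.52771158011167 1.0898745417693803
gasket [518.68 148.05] mill FR [403.83  75.13] FL [405.21 208.46] bufs [442.08  99.51] [442.36 201.89]
[[-1,0.0011,-0.0005,0.0147,-0,0,-0.003],[-1,0.0011,-0.0004,0.0147,-0,0,-0.003],[-1,0.0011,-0.0005,0.0147,-0,0,-0.003],[-1,0.0011,-0.0004,0.0147,-0,0,-0.003],[-1,0,0,0.0143,-0,0,-0],[-1,0,0,0.0144,-0,0,-0],[-1,0,0,0.0143,-0,0,-0],[1,0,0,0,-0,0,-0],[1,0,0,0,-0,0,-0],[1,0,0,0,-0,0,-0]]
end [446.3 149.3  87. ] maxstep
```

send_rows:
  targets:
    - [-1,0.0006,-0.0008,0.0147,0,0,0]
    - [-1,0.0006,-0.0008,0.0147,0,0,0]
    - [-1,0.0006,-0.0008,0.0147,0,0,0]
    - [-1,0.0006,-0.0008,0.0147,0,0,0]
    - [-1,0,0,0.0143,0,0,0]
    - [-1,0,0,0.0143,0,0,0]
    - [-1,0,0,0.0143,0,0,0]
    - [0.5,0,0,0,0,0,0]
    - [1,0,0,0,0,0,0]
    - [1,0,0,0,0,0,0]
  squeeze: 30

```text
time_s: 23.0
eef_pos: [448.8, 150.4, 87.6]
ee_rot: [0.001, -0.513, 0.858, -0.0]
force: [-0.2, 0.1, 0.0]
grip_width: 0.374
grip_force: 0.0
```

send_rows:
  targets:
    - [1,0,0,0,0,0,0]
    - [1,0,0,0,0,0,0]
    - [1,0,0,0,0,0,0]
    - [1,0,0,0,0,0,0]
    - [1,0,0,0,0,0,0]
    - [1,0,0,0,0,0,0]
    - [1,0,0,0,0,0,0]
    - [1,0,0,0,0,0,0]
    - [1,0,0,0,0,0,0]
    - [1,0,0,0,0,0,0]

```text
time_s: 24.25
eef_pos: [448.6, 150.4, 87.5]
ee_rot: [0.0, -0.513, 0.858, 0.0]
force: [-2.3, 0.2, 5.2]
grip_width: 0.094
grip_force: 34.8
```

Run:
```python
from h import *
np.set_printoptions(precision=2,suppress=True)
s=ctrl.sense();print(s["eef_pos"],s["force"],s["wrist_torque"],s["joints"],s["grip_width"])
p,R=cur();print(R.as_matrix()[:,1],R.apply([1,0,0]),"yaw x",np.arctan2(-R.as_matrix()[1,0],-R.as_matrix()[0,0]))
```

```text
[448.62 150.41  87.47] [-2.26  0.18  5.2 ] [0.1  0.38 0.06] [ 0.07  0.38  1.83  0.    0.94 -2.57] 0.09421471298023516
[-0.88  0.47 -0.  ] [-0.47 -0.88 -0.  ] yaw x 1.0774099883748998
```

send_rows:
  targets:
    - [1,0,0,0,0,0,0.12]
    - [1,0,0,0,0,0,0.12]
    - [1,0,0,0,0,0,0.12]
    - [1,0,0,0,0,0,0.12]
    - [1,0,0,0,0,0,0.12]
    - [1,0,0,0,0,0,0.12]
    - [1,0,0,0,0,0,0.12]
    - [1,0,0,0,0,0,0.12]
    - [1,0,0,0,0,0,0.115]
    - [1,0,0,0,0,0,0]
  squeeze: 45

```text
time_s: 25.5
eef_pos: [448.4, 150.8, 87.5]
ee_rot: [0.0, -0.0, 1.0, 0.001]
force: [-4.2, 2.9, 7.8]
grip_width: 0.089
grip_force: 48.5
```

Run:
```python
from h import *
np.set_printoptions(precision=2,suppress=True)
s=ctrl.sense();print(s["eef_pos"],s["force"],s["wrist_torque"],s["joints"],s["grip_width"])
p,R=cur();print("yaw x",np.arctan2(-R.as_matrix()[1,0],-R.as_matrix()[0,0]))
T=ctrl.capture("top");S=ctrl.capture("side")
for q in("cover_edge","slot","cover_plate"):
  r=[ray(P,l[0]["point"]) for P in(T,S) if (l:=ctrl.landmark_of(q,P))]
  if len(r)==2: X=tri(r);print(q,X,[np.linalg.norm(np.cross(d,X-c)) for c,d in r])
```

```text
[448.4  150.76  87.51] [-4.15  2.86  7.79] [ 0.39  0.58 -0.04] [ 0.08  0.38  1.83  0.    0.94 -1.5 ] 0.08866875739266823
yaw x 0.000866102081917779
cover_edge [638.71 152.51 248.76] [np.float64(1.4791663910149795), np.float64(1.4791663910149548)]
slot [635.04 149.89 219.38] [np.float64(0.7209664687811184), np.float64(0.7209664687811208)]
cover_plate [601.49 141.66  64.39] [np.float64(6.519787724318823), np.float64(6.5197877243187925)]
```

send_rows:
  targets:
    - [0.3,0,0,0,0,0,0]
    - [0.2,0,0,0,0,0,0]
    - [0.2,0,0,0,0,0,0]
    - [0.2,0,0,-0.01,0,0,0]
    - [0.2,0,0,-0.03,0,0,0]
    - [0.2,0,0,-0.035,0,0,0]
    - [0.2,0,0,-0.035,0,0,0]
    - [0.2,0,0,-0.035,0,0,0]
    - [1,0,0,-0.035,0,0,0]
    - [1,0,0,-0.03,0,0,0]

```text
time_s: 27.15
eef_pos: [448.3, 150.2, 299.2]
ee_rot: [0.001, -0.001, 1.0, 0.0]
force: [-0.0, 0.2, 0.2]
grip_width: 0.005
grip_force: 0.0
```

Run:
```python
from h import *
np.set_printoptions(precision=2,suppress=True)
P=ctrl.capture("wrist");s=ctrl.sense();print(s["eef_pos"],s["force"],s["joints"],s["grip_width"],s["time_s"])
l=ctrl.landmark_of("stud_top",P)[0];print(l,wproj(P,np.array([447,151,102.5])))
u,v=wproj(P,np.array([447,151,102.5])).astype(int)
g=cv2.cvtColor(P["img"],cv2.COLOR_RGB2GRAY)[v-30:v+30,u-30:u+30]
cv2.imwrite("pics/stud.png",cv2.resize(g,(600,600),interpolation=cv2.INTER_CUBIC))
print(u,v,"x-axis dir",wproj(P,np.array([480,151,102.5]))-wproj(P,np.array([447,151,102.5])))
for r in g[::3]: print("".join(" .:-=+*#%@"[int(x)*10//256] for x in r))
```

```text
[449.35 150.37 302.87] [ 0.2  -0.38  4.42] [ 0.07  0.15  1.52  0.    1.47 -1.5 ] -0.0016763651506511662 27.2
{'point': [279.0, 182.3], 'score': 0.81} [279.23 182.15]
279 182 x-axis dir [-0.1  29.62]
%%%%%%%%%%%%%%%%%%%%%%%%%%%%%%%%%%%%%%%%%%%%%%%%%%%%%%%%%%%%
%%%%%%%%%%%%%%%%%%%%%%%%%%%%%%%%%%%%%%%%%%%%%%%%%%%%%%%%%%%%
%%%%%%%%%%%%%%%%%%%%%%%%%%%%%%%%%%%%%%%%%%%%%%%%%%%%%%%%%%%%
%%%%%%%%%%%%%%%%%%%%%%%%%%%%%%%%%%%%%%%%%%%%%%%%%%%%%%%%%%%%
%%%%%%%%%%%%%%%%%%%%%%%%%%%%%%%%%%%%%%%%%%%%%%%%%%%%%%%%%%%%
%%%%%%%%%%%%%%%%%%@%++++*+=-:----+%%%%%%%%%%%%%%%%%%%%%%%%%%
%%%%%%%%%%%%%%%%%%+***+====**####++***%%%%%%%%%%%%%%%%%%%%%%
%%%%%%%%%%%%%%%%%%**=======*#####++***##%%%%%%%%%%%%%%%%%%%%
%%%%%%%%%%%%%%%%%%+========*#####*+***####%%%%%%%%%%%%%%%%%%
%%%%%%%%%%%%%%%%%%+======-=*#####*=+**####%%%%%%%%%%%%%%%%%%
%%%%%%%%%%%%%%%%%%**+====-=**####*=***##%%%%%%%%%%%%%%%%%%%%
%%%%%%%%%%%%%%%%%%+**+=====**####*+***#%%%%%%%%%%%%%%%%%%%%%
%%%%%%%%%%%%%%%%%%*******+=**####*+%%%%%%%%%%%%%%%%%%%%%%%%%
%%%%%%%%%%%%%%%%%%*******+-+*******%%%%%%%%%%%%%%%%%%%%%%%%%
%%%%%%%%%%%%%%%%%%++*%+*@%=+*******%%%%%%%%%%%%%%%%%%%%%%%%%
%%%%%%%%%%%%%%%%%%%%%%%%%%%==++++#%%%%%%%%%%%%%%%%%%%%%%%%%%
%%%%%%%%%%%%%%%%%%%%@@@@@@@@%%%%%%%%%%%%%%%%%%%%%%%%%%%%%%%%
%%%%%%%%%%%@@@%=-:.. ................  ..:--*%%%%%%%%%%%%%%%
%%%%%%@%==-................................... .:=*%%%%%%%%%
%%@@*:............ .--+##############+:.  ...........:+%%%%%
```

The wing is aligned with the mill's x axis. Next I'll go over and behind the cover.

send_rows:
  targets:
    - [1,-0.022,-0.0033,0,0,0,0]
    - [1,-0.022,-0.0033,0,0,0,0]
    - [1,-0.022,-0.0033,0,0,0,0]
    - [1,-0.022,-0.0033,0,0,0,0]
    - [1,-0.022,-0.0033,0,0,0,0]
    - [1,-0.022,-0.0033,0,0,0,0]
    - [1,-0.022,-0.0033,0,0,0,0]
    - [1,-0.022,-0.0033,0,0,0,0]
    - [1,-0.022,-0.0033,0,0,0,0]
    - [1,-0.022,-0.0033,0,0,0,0]

```text
time_s: 28.5
eef_pos: [669.0, 117.6, 296.5]
ee_rot: [-0.0, -0.001, 1.0, 0.0]
force: [0.4, 0.5, 0.4]
grip_width: 0.005
grip_force: 0.0
```

send_rows:
  targets:
    - [1,0,0,0,0,0,0]
    - [1,0,0,0.015,0,0,0]
    - [1,0,0,0.02,0,0,0]
    - [1,0,0,0.02,0,0,0]
    - [1,0,0,0.02,0,0,0]
    - [1,0,0,0,0,0,0]
    - [1,0.006,0,0,0,0,0]
    - [1,0.006,0,0,0,0,0]
    - [1,0.006,0,0,0,0,0]
    - [1,0.006,0,0,0,0,0]

```text
time_s: 29.75
eef_pos: [644.3, 117.8, 222.7]
ee_rot: [0.001, -0.001, 1.0, 0.0]
force: [1.8, 0.3, 1.3]
grip_width: -0.001
grip_force: 0.5
```

Run:
```python
from h import *
np.set_printoptions(precision=2,suppress=True)
s=ctrl.sense();print(s["eef_pos"],s["force"],s["joints"],s["time_s"])
T=ctrl.capture("top");S=ctrl.capture("side")
for q in("cover_edge","slot"):
  r=[ray(P,l[0]["point"]) for P in(T,S) if (l:=ctrl.landmark_of(q,P))]
  if len(r)==2: X=tri(r);print(q,X,[np.linalg.norm(np.cross(d,X-c)) for c,d in r])
```

```text
[644.33 117.78 222.73] [1.8  0.27 1.28] [ 0.    0.62  1.06  0.    1.46 -1.57] 29.75
cover_edge [631.67 150.46 250.23] [np.float64(1.506359975927666), np.float64(1.5063599759275674)]
slot [629.   150.25 215.91] [np.float64(0.3667269275318002), np.float64(0.36672692753166336)]
```

send_rows:
  targets:
    - [1,0.011,0,0,0,0,0]
    - [1,0.011,0,0,0,0,0]
    - [1,0.011,0,0,0,0,0]
    - [1,0.011,0,0,0,0,0]
    - [1,0.011,0,0.001,0,0,0]
    - [1,0.011,0,0.001,0,0,0]
    - [1,0.011,0,0.001,0,0,0]
    - [1,0.011,0,0.001,0,0,0]
    - [1,0.011,0,0.001,0,0,0]
    - [1,0.011,0,0.001,0,0,0]

```text
time_s: 31.3
eef_pos: [533.9, 117.5, 216.1]
ee_rot: [0.0, -0.001, 1.0, 0.0]
force: [-0.3, -0.4, 0.0]
grip_width: 0.001
grip_force: 0.1
```

Run:
```python
from h import *
np.set_printoptions(precision=2,suppress=True)
s=ctrl.sense();print(s["eef_pos"],s["force"],s["time_s"])
T=ctrl.capture("top");S=ctrl.capture("side")
for q in("cover_edge","slot"):
  r=[ray(P,l[0]["point"]) for P in(T,S) if (l:=ctrl.landmark_of(q,P))]
  if len(r)==2: X=tri(r);print(q,X,[np.linalg.norm(np.cross(d,X-c)) for c,d in r],"ang",np.arctan2(X[2]-74,595.5-X[0]))
```

```text
[533.91 117.5  216.1 ] [-0.3  -0.35  0.05] 31.3
cover_edge [509.05 146.41 219.83] [np.float64(0.9779492246062442), np.float64(0.977949224606213)] ang 1.035693892822527
slot [557.4  126.09  14.44] [np.float64(9.06514155423551), np.float64(9.065141554235508)] ang -1.0017346739975583
```

send_rows:
  targets:
    - [1,0,0,0,0,0,0]
    - [1,0,0,0,0,0,0]
    - [1,0,0,0,0,0,0]
    - [1,0,0,0,0,0,0]
    - [1,0,0,0,0,0,0]
    - [1,0.019,0,0,0,0,0]
    - [1,0.02,0,0,0,0,0]
    - [1,0.02,0,0,0,0,0]
    - [1,0.02,0,0,0,0,0]
    - [1,0.018,0,0,0,0,0]

```text
time_s: 32.85
eef_pos: [436.9, 117.3, 216.2]
ee_rot: [0.0, -0.001, 1.0, 0.0]
force: [0.5, -0.6, -1.3]
grip_width: -0.0
grip_force: 0.0
```

Run:
```python
from h import *
np.set_printoptions(precision=2,suppress=True)
s=ctrl.sense();print(s["eef_pos"],s["force"],s["time_s"])
T=ctrl.capture("top");S=ctrl.capture("side")
for q in("cover_edge","slot","stud_top"):
  r=[]
  for P in(T,S):
    l=ctrl.landmark_of(q,P)
    if l: r.append(ray(P,l[0]["point"]));print(q,l[0]["score"],atz(r[-1],80))
  if len(r)==2: X=tri(r);print(q,X,[np.linalg.norm(np.cross(d,X-c)) for c,d in r],"ang",np.arctan2(X[2]-78,595.5-X[0]))
a=cv2.resize(S["img"][90:270,230:400],(680,600),interpolation=cv2.INTER_CUBIC)
cv2.imwrite("pics/s8.png",a[:,:,::-1])
```

```text
[436.9  117.29 216.21] [ 0.48 -0.61 -1.29] 32.85
cover_edge 0.76 [409.99 151.89  80.  ]
cover_edge 0.7 [419.42 160.95  80.  ]
cover_edge [414.94 153.17  71.56] [np.float64(6.016714174810243), np.float64(6.016714174810125)] ang -0.03565408971039679
slot 0.95 [450.75 152.65  80.  ]
slot 0.88 [452.2  150.98  80.  ]
slot [451.22 153.24  83.87] [np.float64(0.3839277748801306), np.float64(0.3839277748801096)] ang 0.04065437529382573
stud_top 0.58 [449.2  151.84  80.  ]
stud_top 0.72 [450.89 150.07  80.  ]
stud_top [449.77 152.51  84.22] [np.float64(0.47432309931320144), np.float64(0.4743230993131418)] ang 0.04264279770520759
```

send_rows:
  targets:
    - [1,0,0,0.014,0,0,0]
    - [1,0,0,0.014,0,0,0]
    - [1,0,0,0.014,0,0,0]
    - [1,0,0,0.014,0,0,0]
    - [1,0,0,0.014,0,0,0]
    - [1,0,0,0.014,0,0,0]
    - [1,0,0,0.014,0,0,0]
    - [1,0,0,0.014,0,0,0]
    - [1,0,0,0.01,0,0,0]
    - [1,0,0,0.004,0,0,0]

```text
time_s: 34.5
eef_pos: [437.5, 117.3, 89.5]
ee_rot: [-0.0, -0.001, 1.0, 0.0]
force: [1.3, -0.2, -0.4]
grip_width: 0.001
grip_force: 0.0
```

send_rows:
  targets:
    - [1,0,0,0.001,0,0,0]
    - [1,0,0,0.001,0,0,0]
    - [1,0,0,0.001,0,0,0]
    - [1,0,0,0.001,0,0,0]
    - [1,0,0,0.001,0,0,0]
    - [1,0,0,0.001,0,0,0]
    - [1,0,0,0.001,0,0,0]
    - [1,0,0,0,0,0,0]
    - [1,0,0,0,0,0,0]
    - [1,0,0,0,0,0,0]

```text
time_s: 35.75
eef_pos: [437.6, 117.3, 83.2]
ee_rot: [0.0, -0.001, 1.0, 0.0]
force: [-1.9, 0.1, 2.8]
grip_width: -0.001
grip_force: 1.4
```

send_rows:
  targets:
    - [1,0,0,0.0005,0,0,0]
    - [1,0,0,0.0005,0,0,0]
    - [1,0,0,0.0005,0,0,0]
    - [1,0,0,0.0005,0,0,0]
    - [1,0,0,0.0005,0,0,0]
    - [1,0,0,0.0005,0,0,0]
    - [1,0,0,0.0005,0,0,0]
    - [1,0,0,0,0,0,0]
    - [1,0,0,0,0,0,0]
    - [1,0,0,0,0,0,0]

```text
time_s: 37.0
eef_pos: [437.6, 117.4, 81.7]
ee_rot: [0.0, -0.001, 1.0, -0.0]
force: [-14.6, -0.9, 34.1]
grip_width: -0.002
grip_force: 16.7
```

send_rows:
  targets:
    - [1,0,0,-0.0008,0,0,0]
    - [1,0,0,0,0,0,0]
    - [1,0,0,0,0,0,0]
    - [1,0,0,0,0,0,0]
    - [1,0,0,0,0,0,0]
    - [1,0,0,0,0,0,0]
    - [1,0,0,0,0,0,0]
    - [1,0,0,0,0,0,0]
    - [1,0,0,0,0,0,0]
    - [1,0,0,0,0,0,0]

```text
time_s: 38.25
eef_pos: [437.5, 117.3, 81.8]
ee_rot: [0.0, -0.001, 1.0, 0.0]
force: [-10.0, -0.7, 24.8]
grip_width: -0.001
grip_force: 11.9
```

Run:
```python
from h import *
np.set_printoptions(precision=2,suppress=True)
s=ctrl.sense();print(s["eef_pos"],s["force"],s["wrist_torque"],s["time_s"])
for n in("top","side"):
  P=ctrl.capture(n)
  for q,z in(("scoop",3),("beaker",0),("stud_top",102.5),("slot",82),("cover_edge",78)):
    l=ctrl.landmark_of(q,P)
    if l: X=atz(ray(P,l[0]["point"]),z);print(n,q,round(l[0]["score"],2),X,Ro.from_euler('z',-TY).apply(X-TR) if q=="scoop" else "")
```

```text
[437.54 117.34  81.81] [-10.    -0.69  24.83] [-0.19  1.74 -0.01] 38.25
top scoop 0.76 [502.07 346.19   3.  ] [-43.58  -3.25   3.  ]
top beaker 0.85 [681.83 296.13   0.  ] 
top cover_edge 0.69 [417.46 150.77  78.  ] 
side scoop 0.96 [503.61 344.75   3.  ] [-42.76  -5.19   3.  ]
side beaker 0.56 [677.4  298.96   0.  ] 
side stud_top 0.68 [450.5  153.32 102.5 ] 
side slot 0.73 [448.5  158.53  82.  ] 
side cover_edge 0.96 [418.18 158.24  78.  ]
```

```bash
python3 -c "
from rig import ctrl
print(ctrl.finish_job())"
```

```text
the job is handed in; nothing more can be done
None
```

I handed the job in at 38 s: five balls are in the chamber, the scoop is back in the tray, the stud is lined up with the slot, the cover is pressed flush with about 25 N from the fingers, and the beaker wasn't moved; the hand-in returned no verdict.

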